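# Turn the stain carousel to the red bottle

## Task

Spin the stain carousel gently by pushing a finger peg on its rim until the red-capped bottle stands at the front, in line with the yellow arrow on the base, and leave it at rest there. Only push: do not touch, lift or tip any of the bottles, and leave everything else on the bench where it is.

Things in the scene. Friction and masses are not known exactly. Their poses are not given: they have to be found in the camera images.
- index_base: fixed round grey base plate of the stain carousel, 276 mm across and 10 mm high, with a tongue carrying a yellow arrow (pointing inwards at the turntable) on its front. Origin: on the turning axis at bench height. Its -x axis is the front: it runs from the turning axis out along the arrow on the tongue (tongue ends 205 mm from the axis). z up
- carousel (a joint): rotation of the white turntable about the vertical axis through index_base's origin, rad, 0 at the start of the episode, growing counter-clockwise seen from above; it can go 6.4 rad either way. Turntable: white disc 260 mm across, underside 18 mm and top 30 mm above the bench. It turns with some drag (about 1 N at a peg) and stays where it is left.
- carousel_boss (a point): top of the turntable's aluminium centre boss, on the turning axis; the boss is 28 mm thick and its top is 60 mm above the bench. Round it the turntable has five bottle wells (fixed grey collars, 14 mm high, 39 mm across outside) centred 68 mm from the axis, every 72 degrees, with the finger pegs midway between them in angle
- peg_0 (a point): centre of the top end of upright dark steel finger peg 0 on the turntable's rim; pegs are 12 mm thick, 120 mm from the turning axis, and stand 45 mm up from the disc (top 75 mm above the bench); pegs are 72 degrees apart, numbered counter-clockwise from above, and are rigid with the turntable
- peg_1 (a point): centre of the top end of upright dark steel finger peg 1 on the turntable's rim; pegs are 12 mm thick, 120 mm from the turning axis, and stand 45 mm up from the disc (top 75 mm above the bench); pegs are 72 degrees apart, numbered counter-clockwise from above, and are rigid with the turntable
- peg_2 (a point): centre of the top end of upright dark steel finger peg 2 on the turntable's rim; pegs are 12 mm thick, 120 mm from the turning axis, and stand 45 mm up from the disc (top 75 mm above the bench); pegs are 72 degrees apart, numbered counter-clockwise from above, and are rigid with the turntable
- peg_3 (a point): centre of the top end of upright dark steel finger peg 3 on the turntable's rim; pegs are 12 mm thick, 120 mm from the turning axis, and stand 45 mm up from the disc (top 75 mm above the bench); pegs are 72 degrees apart, numbered counter-clockwise from above, and are rigid with the turntable
- peg_4 (a point): centre of the top end of upright dark steel finger peg 4 on the turntable's rim; pegs are 12 mm thick, 120 mm from the turning axis, and stand 45 mm up from the disc (top 75 mm above the bench); pegs are 72 degrees apart, numbered counter-clockwise from above, and are rigid with the turntable
- bottle_red: loose little amber stain bottle with red cap and red label, 29 mm across, 60 mm high, about 35 to 70 g, standing in one of the turntable's wells with 2.5 mm play all round (cap top 90 mm above the bench). Origin: centre of its underside, z up. This is the bottle to bring to the front
- bottle_blue: loose little amber stain bottle with blue cap and blue label, 29 mm across, 60 mm high, about 35 to 70 g, standing in one of the turntable's wells with 2.5 mm play all round (cap top 90 mm above the bench). Origin: centre of its underside, z up
- bottle_green: loose little amber stain bottle with green cap and green label, 29 mm across, 60 mm high, about 35 to 70 g, standing in one of the turntable's wells with 2.5 mm play all round (cap top 90 mm above the bench). Origin: centre of its underside, z up
- bottle_white: loose little amber stain bottle with white cap and white label, 29 mm across, 60 mm high, about 35 to 70 g, standing in one of the turntable's wells with 2.5 mm play all round (cap top 90 mm above the bench). Origin: centre of its underside, z up
- bottle_black: loose little amber stain bottle with black cap and black label, 29 mm across, 60 mm high, about 35 to 70 g, standing in one of the turntable's wells with 2.5 mm play all round (cap top 90 mm above the bench). Origin: centre of its underside, z up
- staining_jar: loose open glass staining jar, 64 mm across, 85 mm high, a bystander on the bench. Origin: centre of its underside
- slide_box: loose blue slide box with white band, 60 x 90 x 35 mm, a bystander on the bench. Origin: centre of its underside
- petri_dish: loose closed petri dish, 90 mm across, 15 mm high, a bystander on the bench. Origin: centre of its underside
- wash_bottle: loose white wash bottle with blue cap, 68 mm across, 170 mm high, a bystander on the bench. Origin: centre of its underside
- cassette_tray: loose green open tray with dividers, 120 x 90 x 40 mm, a bystander on the bench. Origin: centre of its underside
- blue_mug: loose blue mug, 72 mm across, 90 mm high, handle at its +y, a bystander on the bench. Origin: centre of its underside
Things that resemble listed ones, but are neither listed nor needed, are in the scene too. Leave any turquoise look-alike of the bottle_white alone.

How it is judged:
At the end, for the whole second after the job is handed in: The red bottle stands in its well at the front: within 12 mm to either side of the line from the turning axis along the yellow arrow, on the arrow's side. The turntable is at rest, all five bottles stand upright in their wells, and the bystanders are within 20 mm of where they started (y of bottle_red in the frame of index_base between -0.012 and 0.012 m and x of bottle_red in the frame of index_base below -0.055 m and velocity of joint carousel between -0.05 and 0.05 rad/s and height (world z) of bottle_red between 0.026 and 0.036 m and angle between each of bottle_red, bottle_blue, bottle_green, bottle_white, bottle_black's own z axis and vertical below 0.2 rad and height (world z) of bottle_blue between 0.026 and 0.036 m and height (world z) of bottle_green between 0.026 and 0.036 m and height (world z) of bottle_white between 0.026 and 0.036 m and height (world z) of bottle_black between 0.026 and 0.036 m and distance of each of staining_jar, slide_box, petri_dish, wash_bottle, cassette_tray, blue_mug from where it was at the start of the episode below 0.02 m); the robot touches nothing.
It fails at once if a bottle is touched by the fingers or the arm (contact force between any of the fingers, the arm and bottle_red above 1 N or contact force between any of the fingers, the arm and bottle_blue above 1 N or contact force between any of the fingers, the arm and bottle_green above 1 N or contact force between any of the fingers, the arm and bottle_white above 1 N or contact force between any of the fingers, the arm and bottle_black above 1 N).
It fails at once if a bottle is lifted out of its well or tipped (height (world z) of any of bottle_red, bottle_blue, bottle_green, bottle_white, bottle_black above 0.042 m or angle between any of bottle_red, bottle_blue, bottle_green, bottle_white, bottle_black's own z axis and vertical above 0.35 rad).
It fails at once if the turntable is spun fast (over 2.5 rad/s) (velocity of joint carousel above 2.5 rad/s or velocity of joint carousel below -2.5 rad/s).
It fails at once if a thing standing on the bench is displaced by more than 20 mm (distance of any of staining_jar, slide_box, petri_dish, wash_bottle, cassette_tray, blue_mug from where it was at the start of the episode above 0.02 m).
It also fails if it takes over 67 s, if anything falls off the work surface, if the arm or the gripper's body presses on something with over 40 N, if the wrist force passes 120 N, or if a joint passes its speed limit or range.

## Robot

A 7-joint arm with a two-finger parallel gripper is mounted at the origin on the work surface. World frame = base frame: x ahead of the robot, y to its left, z up, the work surface at z = 0. Lengths are in m, angles in rad, forces in N, time in s.
With the tool pointing down it reaches from about 0.4 to 0.875 m from the base axis. Payload 19.3 kg.
Tool frame: the origin (TCP) lies at the very end of the fingers, on their centre line; the grasp point (between the pads) lies bot.pinch_z behind it (bot.pinch_z is the distance from the TCP to the grasp point, in m); z points along the fingers, y is the line along which they close (so a half turn about z gives the same grasp; the last joint's range is limited). The gripper opens to 85 mm and grips with 20 to 120 N. Pads are 22 mm wide; open, the fingers measure 114 mm over their backs; the gripper's body (76 mm by 85 mm) begins 54 mm behind the grasp point. The pads swing forward as they close: fully open they stand 13 mm farther back than shut.
Start: joints at [1.114, 0.521, -0.036, 1.599, 0.021, 1.021, -0.113], TCP at [0.236, -0.579, 0.231] pointing down, gripper open.
Joint ranges: [-2.91, 2.91], [-0.3, 2.13], [-1.5, 1.42], [0.17, 2.43], [-1.26, 4.41], [0.16, 1.93], [-2.52, 2.52]. Speed limits (rad/s): [1.89, 1.89, 2.39, 2.39, 3.01, 3.01, 3.01].

## Interface

Orientations are given as [roll, pitch, yaw] about the fixed x, y, z axes, in that order (R = Rz(yaw) Ry(pitch) Rx(roll)).
In Python, from workcell import bot, grab_frame, ticket gives the robot as it stands.
- The arm moves only by the tool arm_command, never from a script. Its argument "commands" is a list of rows, each a list of 3 entries, a list of its own where there are three numbers: the shift along the world's x, y, z in mm, then the turn about the world's z in rad, then the gripper command: -1 is fully open, 1 is shut, values between are in proportion. In form: [[[tx, ty, tz], roll, fingers], ...]. A call has 1 to 20 rows; each row shifts and turns the commanded pose from where the row before left it; what a row does not reach is not made up. A row lasts 1/10 s, in which the tool goes at most 50 mm and 8.59 degrees, less where a joint would pass 70% of its speed; a pose out of reach is approached as far as the arm can. A call with a gripper value outside its range is refused whole. The fingers move at their own pace and stop on an object; "newtons" is the grip in N (left out, the last holds). Time passes only in rows, so rows that do not move let the fingers close. It gives the time, the measured TCP pose, the force, the opening and the grip force at its end, in the units of the state.
- bot.observe(): the state, without advancing time (a new reading comes with each control period).
- grab_frame(name): name is "side" or "top" or "wrist"; returns a dict with "image" (400x640x3 uint8, red, green, blue), "vertical_fov" (degrees; the focal length in pixels is half the picture's height over the tangent of half this angle, whatever the lens; pixels are square), "cx", "cy" (the principal point, pixels), "k1" (the pictures are not rectified: a ray, as slopes to the right and down, at radius r is drawn at 1 + k1 r^2 times it, then the intrinsics apply), "R" (3x3) and "t" (3): a world point X has camera coordinates R X + t. Camera axes: x right, y down, z forward; pixel columns grow to the right and rows downward; lengths in m; the calibration is good to about 2 mm. A picture is of the moment at which its call begins. There is no depth.
- ticket.job_done(): hands the job in; it is judged then, once.
The state is a dict: "clock": time; "qpos": joint angles; "qd": joint speeds; "joint_efforts": joint torques, N m; "position": TCP position; "tool_rot": TCP orientation; "force": force on the tool from outside, world axes, zero at the start; "moment": the same for the moment, N m; "grip_width": finger opening in m; "finger_force": force on a finger pad.
Only numpy, scipy, OpenCV 4.12 (cv2) and the standard library are available. Lean on these libraries where they do the work, as an engineer would, in place of code of your own. Each camera call takes 0.05 s, during which the arm holds its last target. There are 200 camera calls.

## Working session

There is one attempt and no reset: what is moved stays moved. The work goes in short steps, Python scripts to look and compute and a tool call to move; the robot and the scene stay as the last step left them, time stands still between calls to the robot, and variables do not carry over. Pictures are saved under pics/ and viewed, at most 10 in all, crops included, and the job is handed in when it is done.

Besides the shell and the picture viewer there is one more tool, called after "Emit:" as name([rows], argument=value, ...), one row to a line, values as JSON. arm_command: Moves the arm, as the interface text tells. Its arguments: {"type":"object","properties":{"commands":{"type":"array"},"newtons":{"type":"number"}},"required":["commands"]}

```bash
mkdir -p pics; ls
cat > h.py <<'E'
import numpy as np, cv2
from workcell import bot, grab_frame, ticket
def snap(name,fn):
    f=grab_frame(name); cv2.imwrite('pics/'+fn,f['image'][:,:,::-1]); np.save('pics/'+fn+'.npy',f,allow_pickle=True); return f
def load(fn): return np.load('pics/'+fn+'.npy',allow_pickle=True).item()
def K(f):
    h=f['image'].shape[0]; F=h/2/np.tan(np.radians(f['vertical_fov'])/2); return F
def ray(f,u,v,z):
    F=K(f); d=np.array([(u-f['cx'])/F,(v-f['cy'])/F]); s=d.copy()
    for _ in range(30): s=d/(1+f['k1']*(s@s))
    R=np.array(f['R']);t=np.array(f['t']); c=-R.T@t; w=R.T@np.array([*s,1]); return c+w*(z-c[2])/w[2]
def proj(f,X):
    p=np.array(f['R'])@np.array(X)+np.array(f['t']); s=p[:2]/p[2]; s=s*(1+f['k1']*(s@s)); return s*K(f)+[f['cx'],f['cy']]
E
python3 -c "
from h import *
f=snap('top','t0.png');g=snap('side','s0.png')
for a in(f,g):print(-np.array(a['R']).T@a['t'],a['k1'])
print(bot.observe()['clock'],bot.pinch_z)"
```

```text
pics
[0.42002297 0.00705828 1.44535512] 0.026408167842449495
[ 0.12964376 -1.16226108  0.80000113] -0.03723053561871705
0.1 0.0187
```

View pics/t0.png

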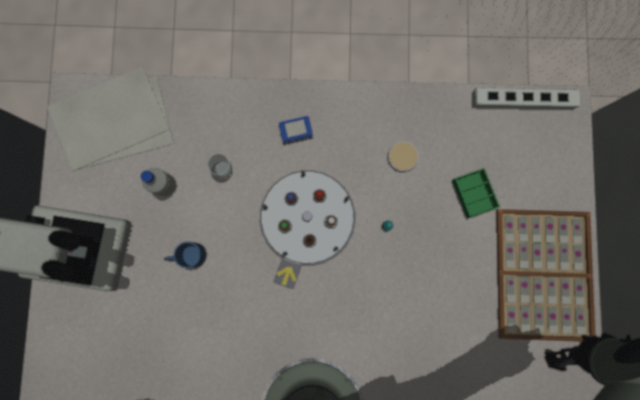

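View pics/s0.png

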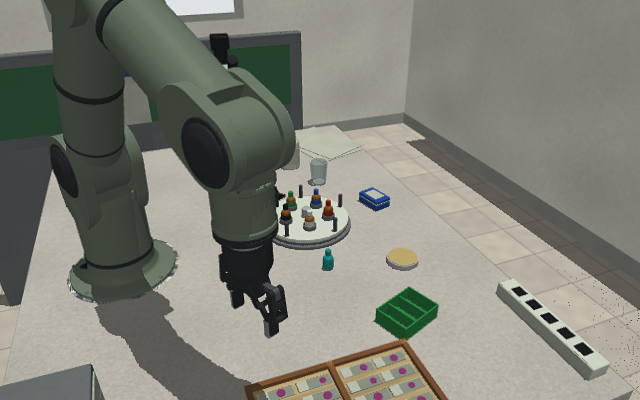

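The top view shows the carousel at about (307,217), the arrow tongue at (288,273), the red cap at (319,195), and pegs on the rim at (303,174), (347,199), (336,249), (265,207) and one hidden near (280,255). The turquoise decoy is at (387,226), off the carousel.

```bash
cat > m.py <<'E'
from h import *
def cen(m,box=None):
    n,l,s,c=cv2.connectedComponentsWithStats(m.astype(np.uint8)); return [(s[i,4],c[i]) for i in range(1,n) if s[i,4]>3]
def measure(f,verbose=True):
    im=f['image'].astype(int); r,g,b=im[...,0],im[...,1],im[...,2]
    yy,xx=np.mgrid[:400,:640]; near=(np.hypot(xx-307,yy-217)<85)
    disc=cv2.morphologyEx(((im.min(2)>150)&(np.hypot(xx-307,yy-217)<60)).astype(np.uint8),cv2.MORPH_CLOSE,np.ones((9,9)))
    c=max(cv2.findContours(disc,0,2)[0],key=cv2.contourArea); e=cv2.fitEllipse(cv2.convexHull(c))
    C=ray(f,*e[0],.03); print('disc',e,C)
    Y=max(cen(near&(r>g*0.95)&(g>b+50)&(yy>255)),key=lambda a:a[0]); P=ray(f,*Y[1],.01); print('yellow',Y,P)
    red=max(cen(near&(r>g+60)&(r>b+60)),key=lambda a:a[0]); Rd=ray(f,*red[1],.09); print('red',red,Rd,np.hypot(*(Rd-C)[:2]))
    for a,p in cen((im.max(2)<70)&near):
        q=ray(f,*p,.06); d=(q-C)[:2]; print('dark',a,p.round(1),q.round(3),np.hypot(*d).round(3),np.degrees(np.arctan2(d[1],d[0])).round(1))
    an=lambda d:np.degrees(np.arctan2(d[1],d[0]))
    print('front ang',an(P-C),'red ang',an(Rd-C))
    return C,P,Rd
if __name__=='__main__':
    f=load('t0.png'); measure(f)
    cv2.imwrite('pics/t0c.png',cv2.resize(f['image'][150:310,220:420,::-1],None,fx=4,fy=3.75,interpolation=cv2.INTER_CUBIC))
E
python3 m.py
```

```text
disc ((306.92864990234375, 216.71688842773438), (86.30232238769531, 86.89293670654297), 64.15050506591797) [0.53474678 0.02762709 0.03      ]
yellow (np.int32(135), array([286.82962963, 274.02222222])) [0.37287936 0.08022587 0.01      ]
red (np.int32(17), array([319.41176471, 193.11764706])) [ 0.59511522 -0.00546827  0.09      ] 0.06884513097663479
dark 50 [297.1 139.9] [0.749 0.061 0.06 ] 0.216 8.8
dark 8 [302.5 173.5] [0.653 0.043 0.06 ] 0.119 7.3
dark 53 [291.1 199.8] [0.578 0.073 0.06 ] 0.062 46.0
dark 20 [318.1 198.8] [ 0.583 -0.002  0.06 ] 0.057 -32.1
dark 8 [346.1 198.8] [ 0.585 -0.08   0.06 ] 0.119 -65.0
dark 9 [264.3 206.9] [0.557 0.146 0.06 ] 0.12 79.5
dark 40 [284.5 227. ] [0.502 0.088 0.06 ] 0.069 118.1
dark 19 [383.6 227.4] [ 0.508 -0.185  0.06 ] 0.214 -97.1
dark 75 [309.  240.3] [0.468 0.02  0.06 ] 0.068 -173.4
dark 5 [284.2 253.8] [0.429 0.087 0.06 ] 0.121 150.8
front ang 161.99844076839184 red ang -28.732561510832888
```

View pics/t0c.png

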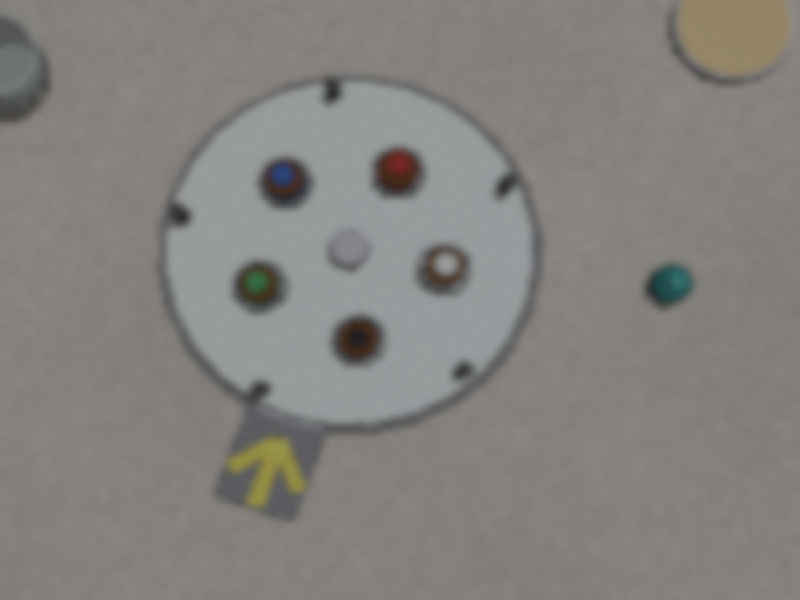

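```bash
python3 -c "
from h import *
s=bot.observe();print(s['tool_rot'],s['position'],s['qpos'])"
```

```text
[-3.1406034e+00  7.8437019e-05  3.8677643e-01] [ 0.2356209  -0.57858025  0.23078039] [ 1.11379951  0.52197385 -0.03631562  1.59992562  0.02120597  1.02107065
 -0.11280187]
```

Emit:
arm_command([
  [[20,20,0],0,1],
  [[26,36,0],0,1],
  [[26,36,0],0,1],
  [[26,36,0],0,1],
  [[26,36,0],0,1],
  [[26,36,0],0,1],
  [[26,36,0],0,1],
  [[26,36,0],0,1],
  [[26,36,0],0,1],
  [[26,36,0],0,1],
  [[4,38,0],0,1],
  [[4,38,0],0,1],
  [[4,38,0],0,1],
  [[4,38,0],0,1],
  [[4,38,0],0,1],
  [[4,38,0],0,1],
  [[0,38,0],0,1],
  [[0,38,0],0,1],
  [[0,38,0],0,1],
  [[0,20,0],0,1],
])

```text
clock: 2.1
position: [0.5132, 0.1305, 0.2312]
tool_rot: [-3.141, -0.0, 0.39]
force: [-0.2, -1.3, -0.6]
grip_width: -0.0
finger_force: 0.0
```

```bash
python3 -c "
from h import *
s=bot.observe();print(s['qpos'])
t=1.745;print(np.array([.5347,.0276])+.122*np.array([np.cos(t),np.sin(t)])-s['position'][:2])"
```

```text
[-0.15087917  0.38061043 -0.27299025  1.84110559  0.12348417  0.93630922
 -1.6597571 ]
[0.00036244 0.01725808]
```

Emit:
arm_command([
  [[-5,-5,0],0.14,1],
  [[-5,-5,0],0.14,1],
  [[-5,-5,0],0.14,1],
  [[-5,-5,0],0.14,1],
  [[-5,-5,0],0.14,1],
  [[-5,-5,0],0.14,1],
  [[-5,-5,0],0.14,1],
  [[-5,-5,0],0.14,1],
  [[-5,-5,0],0.14,1],
  [[-5,-5,0],0.14,1],
  [[-5,-5,0],0.14,1],
  [[-5,-5,0],0.14,1],
  [[-5,-5,0],0.14,1],
  [[-5,-5,0],0.14,1],
  [[-5,-5,0],0.14,1],
  [[-5,-5,0],0.14,1],
  [[-5,0,0],0.14,1],
  [[-5,0,0],0.14,1],
  [[-5,0,0],0.06,1],
  [[-3,0,0],0,1],
])

```text
clock: 4.1
position: [0.4153, 0.047, 0.2311]
tool_rot: [-3.142, -0.0, 2.968]
force: [0.7, -0.5, -0.5]
grip_width: 0.0003
finger_force: 0.0
```

```bash
python3 -c "
from h import *
s=bot.observe();print(s['clock'],s['position'],s['tool_rot'],s['qpos']);snap('side','s1.png');snap('wrist','w1.png')
a=cv2.imread('pics/s1.png')[100:300,180:480];b=cv2.imread('pics/w1.png')
cv2.imwrite('pics/c1.png',np.hstack([cv2.resize(a,(400,300)),cv2.resize(b,(400,300))]))"
```

```text
4.1 [0.41532929 0.04702382 0.23114218] [-3.14151415e+00 -4.48926229e-04  2.96757164e+00] [ 0.45665212  0.27272304 -0.83412191  2.07991994  0.2588123   0.89297165
  0.87346484]
```

View pics/c1.png

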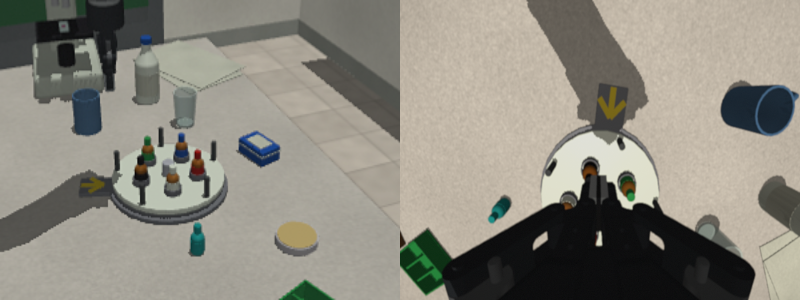

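The side view shows the carousel untouched and the arrow at left; in the wrist view the fingers hover near the arrow, with the front peg at the rim by (620,143).

Emit:
arm_command([
  [[0,2,-15],0,1],
  [[0,0,-20],0,1],
  [[0,0,-20],0,1],
  [[0,0,-20],0,1],
  [[0,0,-20],0,1],
  [[0,0,-20],0,1],
  [[0,0,-20],0,1],
  [[0,0,-20],0,1],
  [[0,0,-16],0,1],
  [[0,0,-8],0,1],
  [[0,0,0],0,1],
])

```text
clock: 5.3
position: [0.4154, 0.0493, 0.0517]
tool_rot: [-3.141, -0.001, 2.966]
force: [-0.1, 0.6, 0.5]
grip_width: -0.0
finger_force: 0.0
```

```bash
cat > plan.py <<'E'
import sys,numpy as np
from workcell import bot
C=np.array([.5347,.0276]); r=float(sys.argv[1]); step=np.radians(float(sys.argv[2])); n=int(sys.argv[3])
s=bot.observe(); p=np.array(s['position'][:2]); d=p-C; th=np.arctan2(d[1],d[0])
print(s['clock'],s['position'],s['tool_rot'][2],'force',s['force'],'theta',np.degrees(th),'r',np.hypot(*d),'q',np.round(s['qpos'],2))
acc=p*1000; rows=[]
for i in range(1,n+1):
    k=th-step*i; q=(C+r*np.array([np.cos(k),np.sin(k)]))*1000; v=np.round(q-acc).astype(int); acc=acc+v
    rows.append([[int(v[0]),int(v[1]),0],round(-step,3),1])
print(rows,'end',np.degrees(k))
E
python3 plan.py .122 3 20
python3 -c "
from h import *
snap('side','s2.png');a=cv2.imread('pics/s2.png')[140:280,200:410];cv2.imwrite('pics/c2.png',cv2.resize(a,(780,520)))"
```

```text
5.3 [0.41543485 0.0493394  0.05166383] 2.966301913267521 force [-0.09215352  0.61873644  0.50085989] theta 169.66965945562188 r 0.12123026816707747 q [ 0.18  0.59 -0.57  2.23  0.68  0.49  0.48]
[[[1, 6, 0], np.float64(-0.052), 1], [[1, 7, 0], np.float64(-0.052), 1], [[2, 6, 0], np.float64(-0.052), 1], [[2, 6, 0], np.float64(-0.052), 1], [[3, 5, 0], np.float64(-0.052), 1], [[3, 6, 0], np.float64(-0.052), 1], [[3, 6, 0], np.float64(-0.052), 1], [[4, 5, 0], np.float64(-0.052), 1], [[3, 5, 0], np.float64(-0.052), 1], [[4, 5, 0], np.float64(-0.052), 1], [[5, 5, 0], np.float64(-0.052), 1], [[4, 5, 0], np.float64(-0.052), 1], [[5, 4, 0], np.float64(-0.052), 1], [[5, 4, 0], np.float64(-0.052), 1], [[5, 4, 0], np.float64(-0.052), 1], [[5, 3, 0], np.float64(-0.052), 1], [[6, 3, 0], np.float64(-0.052), 1], [[5, 3, 0], np.float64(-0.052), 1], [[6, 3, 0], np.float64(-0.052), 1], [[6, 2, 0], np.float64(-0.052), 1]] end 109.66965945562188
```

View pics/c2.png

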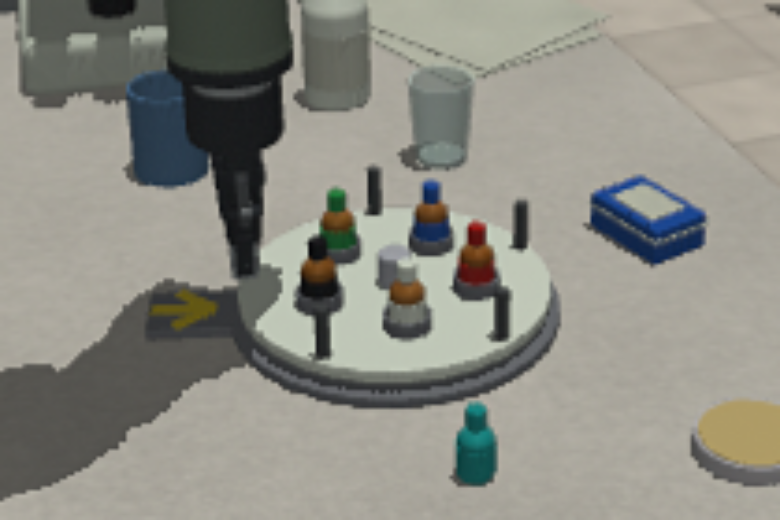

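The fingers stand closed just in front of the front peg at about (245,265), clear of the bottles. I'm starting the push.

Emit:
arm_command([
  [[1,3,0],-0.026,1],
  [[0,3,0],-0.026,1],
  [[0,3,0],-0.026,1],
  [[1,4,0],-0.026,1],
  [[1,3,0],-0.026,1],
  [[1,3,0],-0.026,1],
  [[2,6,0],-0.052,1],
  [[3,5,0],-0.052,1],
  [[3,6,0],-0.052,1],
  [[3,6,0],-0.052,1],
  [[4,5,0],-0.052,1],
  [[3,5,0],-0.052,1],
  [[4,5,0],-0.052,1],
  [[5,5,0],-0.052,1],
  [[4,5,0],-0.052,1],
  [[5,4,0],-0.052,1],
  [[5,4,0],-0.052,1],
  [[5,4,0],-0.052,1],
  [[2,2,0],-0.026,1],
  [[0,0,0],0,1],
])

```text
clock: 7.35
position: [0.4678, 0.1305, 0.0522]
tool_rot: [3.142, -0.0, 2.16]
force: [-0.9, -0.3, 0.4]
grip_width: 0.0002
finger_force: 0.0
```

```bash
python3 plan.py .122 3 20 | sed 's/np.float64//g'
python3 -c "
from h import *
snap('side','s3.png');a=cv2.imread('pics/s3.png')[140:280,200:410];cv2.imwrite('pics/c3.png',cv2.resize(a,(780,520)))"
```

```text
7.35 [0.46780367 0.13052906 0.05224345] 2.1604984989121774 force [-0.88951922 -0.34147071  0.40522173] theta 123.02090865065357 r 0.12275792842233309 q [-0.11  0.62 -0.37  2.08  0.44  0.52 -0.22]
[[[6, 3, 0], (-0.052), 1], [[5, 3, 0], (-0.052), 1], [[6, 3, 0], (-0.052), 1], [[6, 2, 0], (-0.052), 1], [[6, 2, 0], (-0.052), 1], [[6, 2, 0], (-0.052), 1], [[6, 1, 0], (-0.052), 1], [[7, 2, 0], (-0.052), 1], [[6, 0, 0], (-0.052), 1], [[6, 1, 0], (-0.052), 1], [[7, 0, 0], (-0.052), 1], [[6, 0, 0], (-0.052), 1], [[7, -1, 0], (-0.052), 1], [[6, 0, 0], (-0.052), 1], [[6, -2, 0], (-0.052), 1], [[6, -1, 0], (-0.052), 1], [[7, -2, 0], (-0.052), 1], [[6, -2, 0], (-0.052), 1], [[5, -2, 0], (-0.052), 1], [[6, -3, 0], (-0.052), 1]] end 63.02090865065355
```

View pics/c3.png

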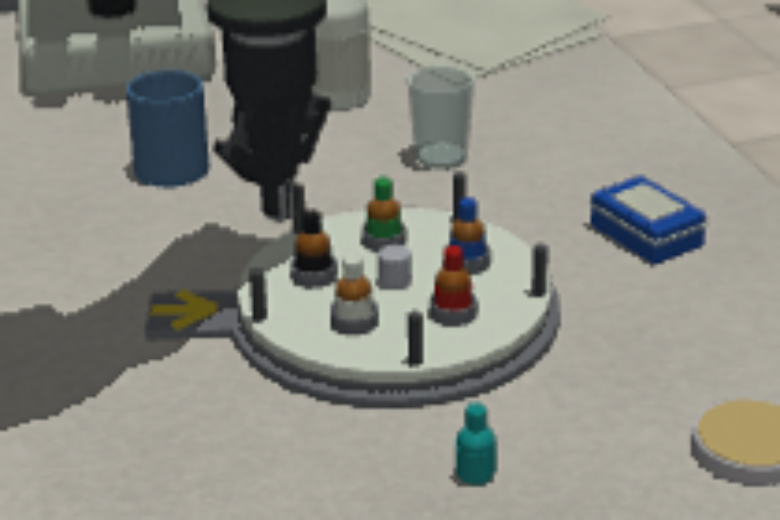

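The peg at (298,205) is being pushed by the fingers. The table has turned clockwise with all five bottles upright, so I'm continuing.

Emit:
arm_command([
  [[3,2,0],-0.03,1],
  [[6,3,0],-0.052,1],
  [[5,3,0],-0.052,1],
  [[6,2,0],-0.052,1],
  [[6,2,0],-0.052,1],
  [[6,2,0],-0.052,1],
  [[6,2,0],-0.052,1],
  [[6,1,0],-0.052,1],
  [[7,2,0],-0.052,1],
  [[6,0,0],-0.052,1],
  [[6,1,0],-0.052,1],
  [[7,0,0],-0.052,1],
  [[6,0,0],-0.052,1],
  [[7,-1,0],-0.052,1],
  [[6,0,0],-0.052,1],
  [[6,-2,0],-0.052,1],
  [[6,-1,0],-0.052,1],
  [[7,-2,0],-0.052,1],
  [[6,-2,0],-0.052,1],
  [[5,-2,0],-0.052,1],
])

```text
clock: 9.4
position: [0.5868, 0.1401, 0.0522]
tool_rot: [-3.141, 0.0, 1.14]
force: [-1.3, 0.3, -0.7]
grip_width: -0.0
finger_force: 0.6
```

```bash
python3 plan.py .122 3 20 | sed 's/np.float64//g'
```

```text
9.4 [0.58683433 0.14006516 0.05216738] 1.1397009828021376 force [-1.25216561  0.30012112 -0.69280009] theta 65.12945522596915 r 0.12396128184564453 q [-0.25  0.72 -0.12  1.78  0.13  0.65 -0.88]
[[[5, -5, 0], (-0.052), 1], [[5, -3, 0], (-0.052), 1], [[6, -3, 0], (-0.052), 1], [[5, -4, 0], (-0.052), 1], [[5, -4, 0], (-0.052), 1], [[5, -4, 0], (-0.052), 1], [[4, -5, 0], (-0.052), 1], [[5, -4, 0], (-0.052), 1], [[4, -5, 0], (-0.052), 1], [[4, -5, 0], (-0.052), 1], [[3, -6, 0], (-0.052), 1], [[3, -5, 0], (-0.052), 1], [[3, -6, 0], (-0.052), 1], [[3, -6, 0], (-0.052), 1], [[2, -5, 0], (-0.052), 1], [[2, -7, 0], (-0.052), 1], [[2, -6, 0], (-0.052), 1], [[2, -6, 0], (-0.052), 1], [[1, -6, 0], (-0.052), 1], [[0, -7, 0], (-0.052), 1]] end 5.129455225969142
```

Emit:
arm_command([
  [[5,-5,0],-0.052,1],
  [[5,-3,0],-0.052,1],
  [[6,-3,0],-0.052,1],
  [[5,-4,0],-0.052,1],
  [[5,-4,0],-0.052,1],
  [[5,-4,0],-0.052,1],
  [[4,-5,0],-0.052,1],
  [[5,-4,0],-0.052,1],
  [[4,-5,0],-0.052,1],
  [[4,-5,0],-0.052,1],
  [[3,-6,0],-0.052,1],
  [[3,-5,0],-0.052,1],
  [[3,-6,0],-0.052,1],
  [[3,-6,0],-0.052,1],
  [[2,-5,0],-0.052,1],
  [[2,-7,0],-0.052,1],
  [[1,-5,0],-0.042,1],
  [[1,-3,0],-0.026,1],
  [[0,0,0],0,1],
  [[0,0,0],0,1],
])

```text
clock: 11.4
position: [0.6527, 0.0552, 0.0523]
tool_rot: [-3.142, 0.0, 0.243]
force: [0.6, -0.7, -0.5]
grip_width: 0.0007
finger_force: 0.0
```

```bash
python3 plan.py .122 2 10 | sed 's/np.float64//g'
python3 -c "
from h import *
f=snap('top','t4.png');a=f['image'][130:310,200:410,::-1]
g=snap('side','s4.png');b=g['image'][140:280,200:410,::-1]
cv2.imwrite('pics/c4.png',np.hstack([cv2.resize(a,(400,343)),cv2.resize(b,(400,343))]))
from m import measure
measure(f)"
```

```text
11.4 [0.65268148 0.05523502 0.05226324] 0.2433703564245695 force [ 0.5816894  -0.65842248 -0.45751333] theta 13.182837109920772 r 0.12117477105317945 q [-0.24  0.79  0.1   1.64 -0.11  0.72 -1.41]
[[[2, -4, 0], (-0.035), 1], [[0, -4, 0], (-0.035), 1], [[1, -4, 0], (-0.035), 1], [[1, -5, 0], (-0.035), 1], [[0, -4, 0], (-0.035), 1], [[0, -4, 0], (-0.035), 1], [[0, -4, 0], (-0.035), 1], [[0, -5, 0], (-0.035), 1], [[0, -4, 0], (-0.035), 1], [[-1, -4, 0], (-0.035), 1]] end -6.817162890079228
disc ((316.6204528808594, 216.47341918945312), (69.38893127441406, 83.34415435791016), 178.1283416748047) [5.36133278e-01 2.66203547e-04 3.00000000e-02]Traceback (most recent call last):
  File "<string>", line 7, in <module>
    measure(f)
    ~~~~~~~^^^
  File "m.py", line 10, in measure
    Y=max(cen(near&(r>g*0.95)&(g>b+50)&(yy>255)),key=lambda a:a[0]); P=ray(f,*Y[1],.01); print('yellow',Y,P)
ValueError: max() iterable argument is empty
```

View pics/c4.png

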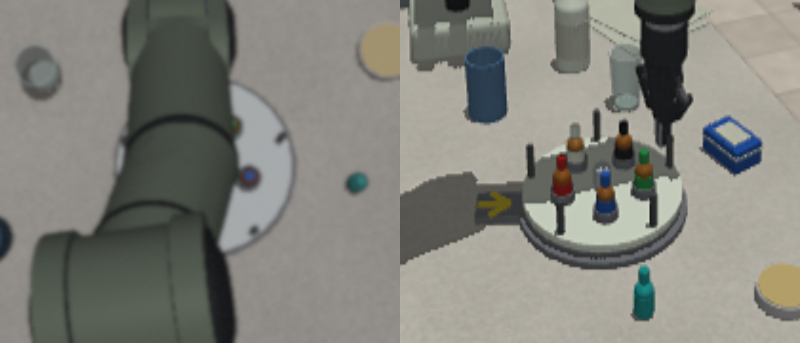

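The side view shows red at (562,165) nearly at the arrow, with all bottles upright. The top view is partly covered by the arm, but two pegs are visible at about (282,137) and (254,229) in the crop.

```bash
cat > m2.py <<'E'
from h import *
from m import cen
C=np.array([.5347,.0276]); an=lambda d:np.degrees(np.arctan2(d[1],d[0]))
def red(g):  # red cap in side view, calibrated against s0
    im=g['image'].astype(int); r,gg,b=im[...,0],im[...,1],im[...,2]
    m=(r>gg+70)&(r>b+70)&(abs(gg-b)<25); m[:140]=0; m[280:]=0; m[:,:200]=0; m[:,410:]=0
    k=sorted(cen(m),key=lambda a:-a[0])[:3]
    for a,p in k:
        for z in(.05,.085):
            q=ray(g,*p,z)[:2]-C; print('red',a,p.round(1),z,np.hypot(*q).round(3),an(q).round(1))
def pegs(f):
    im=f['image'].astype(int)
    for a,p in cen(im.max(2)<75):
        q=ray(f,*p,.06)[:2]-C; R=np.hypot(*q)
        if .112<R<.128 and a<20: print('peg',a,p.round(1),R.round(3),an(q).round(1),'red',(an(q)-36+162)%72-162%72)
import sys
for n in sys.argv[1:]:
    print(n); F=load('t'+n+'.png'); pegs(F); red(load('s'+n+'.png'))
E
python3 m2.py 0 4
```

```text
0
peg 8 [302.5 173.5] 0.119 7.3 red 43.343227785979565
peg 10 [346.5 198.5] 0.12 -64.9 red 43.14303879524235
peg 13 [264.2 206.8] 0.121 79.4 red 43.38243798584301
peg 5 [335.2 248.6] 0.119 -137.6 red 42.379481756723806
peg 8 [283.9 254.2] 0.123 150.7 red 42.74856663656686
red 23 [327.7 213.6] 0.05 0.072 -37.6
red 23 [327.7 213.6] 0.085 0.104 -70.0
red 21 [327.9 202.2] 0.05 0.085 13.5
red 21 [327.9 202.2] 0.085 0.07 -31.3
4
peg 7 [347.  201.7] 0.118 -69.1 red 38.89712595359288
red 12 [284.8 205.3] 0.05 0.07 134.7
red 12 [284.8 205.3] 0.085 0.066 -173.0
red 9 [285.7 218. ] 0.05 0.073 -161.8
red 9 [285.7 218. ] 0.085 0.114 -137.7
```

Emit:
arm_command([
  [[1,-2,0],-0.02,1],
  [[1,-4,0],-0.035,1],
  [[1,-4,0],-0.035,1],
  [[1,-4,0],-0.035,1],
  [[0,-4,0],-0.035,1],
  [[0,-4,0],-0.035,1],
  [[0,-4,0],-0.035,1],
  [[0,-4,0],-0.035,1],
  [[0,-4,0],-0.035,1],
  [[0,-3,0],-0.026,1],
  [[-1,-2,0],-0.017,1],
  [[0,-2,0],-0.017,1],
  [[0,-2,0],-0.017,1],
  [[0,-1,0],-0.01,1],
  [[0,0,0],0,1],
  [[0,0,0],0,1],
])

```text
clock: 13.1
position: [0.6558, 0.0111, 0.0523]
tool_rot: [3.142, -0.0, -0.144]
force: [-0.4, 0.3, 0.4]
grip_width: -0.0
finger_force: 0.0
```

```bash
python3 plan.py .122 2 1 | head -1
python3 -c "
from h import *
snap('top','t5.png');snap('side','s5.png')"; python3 m2.py 5
```

```text
13.1 [0.6558044  0.01111279 0.05231336] -0.1440425904801388 force [-0.43342603  0.318807    0.39142424] theta -7.752611528406672 r 0.12222153603978185 q [-0.24  0.8   0.2   1.64 -0.22  0.72 -1.65]
5
peg 8 [272.4 190.1] 0.12 54.7 red 18.650171698970098
peg 7 [350. 217.] 0.12 -90.1 red 17.938791936052397
```

Emit:
arm_command([
  [[0,4,0],0,1],
  [[0,4,0],0,1],
  [[0,4,0],0,1],
  [[0,0,10],0,1],
  [[0,0,20],0,1],
  [[0,0,30],0,1],
  [[0,0,40],0,1],
  [[0,0,40],0,1],
  [[0,0,30],0,1],
  [[0,-15,10],0,1],
  [[0,-35,0],0,1],
  [[0,-40,0],0,1],
  [[0,-40,0],0,1],
  [[0,-40,0],0,1],
  [[0,-40,0],0,1],
  [[0,-40,0],0,1],
  [[0,-40,0],0,1],
  [[0,-20,0],0,1],
  [[0,0,0],0,1],
  [[0,0,0],0,1],
])

```text
clock: 15.2
position: [0.6555, -0.2868, 0.2321]
tool_rot: [-3.141, 0.0, -0.145]
force: [0.5, 1.4, -0.9]
grip_width: -0.0003
finger_force: 0.0
```

```bash
python3 -c "
from h import *
from m import measure
f=snap('top','t6.png');g=snap('side','s6.png');a=f['image'][130:310,200:410,::-1];b=g['image'][140:280,200:410,::-1]
cv2.imwrite('pics/c6.png',np.hstack([cv2.resize(a,(400,343)),cv2.resize(b,(400,343))]))
measure(f)"
```

```text
disc ((306.9413146972656, 216.7257843017578), (89.94805908203125, 90.38587188720703), 86.48486328125) [0.5347225  0.02759063 0.03      ]
yellow (np.int32(149), array([286.82550336, 274.30201342])) [0.37210007 0.0802121  0.01      ]
red (np.int32(24), array([298.33333333, 238.125     ])) [0.47158403 0.04830738 0.09      ] 0.06645036236162041
dark 4 [320.8 176.2] [ 0.647 -0.008  0.06 ] 0.118 -17.8
dark 5 [272.4 190.2] [0.604 0.125 0.06 ] 0.12 54.7
dark 56 [299.4 193.4] [0.597 0.05  0.06 ] 0.066 19.8
dark 13 [325.8 206. ] [ 0.563 -0.024  0.06 ] 0.059 -61.0
dark 20 [383.4 227. ] [ 0.509 -0.184  0.06 ] 0.214 -96.9
dark 15 [388.9 224.5] [ 0.517 -0.199  0.06 ] 0.228 -94.5
dark 8 [323.2 233.1] [ 0.488 -0.019  0.06 ] 0.066 -135.0
dark 219 [363.  270.3] [ 0.39 -0.13  0.06] 0.214 -132.7
dark 139 [331.4 289.6] [ 0.336 -0.045  0.06 ] 0.212 -160.1
front ang 162.0694228216503 red ang 161.83450881143517
```

View pics/c6.png

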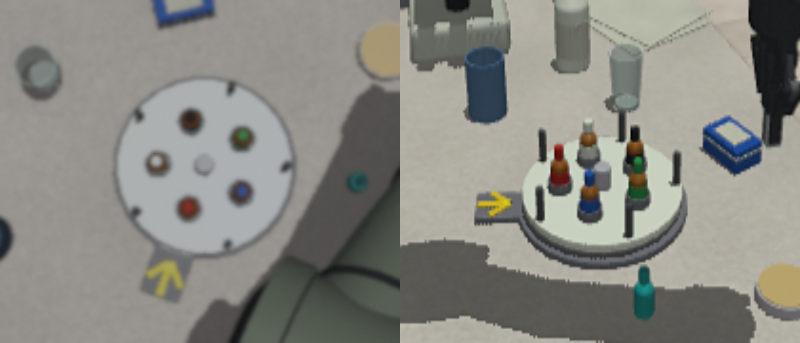

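The red cap at (188,207) is in line with the arrow: 161.8° against 162.1°. All five bottles are upright and the arm is clear.

```bash
python3 -c "
from workcell import ticket
print(ticket.job_done())"
```

```text
the job is handed in; nothing more can be done
None
```

The red-capped bottle stands at the front, within about 0.3° (under 1 mm) of the arrow line, with all five bottles upright and the arm clear; the job is handed in, but no verdict was shown.

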